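# Fit the cover plate and push-in knob of a countertop gas stove

### The arm

A 6-joint arm with a two-finger parallel gripper is mounted at the origin on the work surface. World frame = base frame: x ahead of the robot, y to its left, z up, the work surface at z = 0. Lengths are in mm, angles in rad, forces in N, time in s.
With the tool pointing down it reaches from about 275 to 750 mm from the base axis. Payload 10.2 kg.
Tool frame: the origin (TCP) lies at the very end of the fingers, on their centre line; the grasp point (between the pads) lies 19 mm behind it (ctrl.grip_depth is the distance from the TCP to the grasp point, in mm); z points along the fingers, x is the direction in which the jaws open and shut, and the axes are right-handed (so a half turn about z gives the same grasp; the last joint's range is limited). The gripper opens to 85 mm and grips with 20 to 120 N. Pads are 22 mm wide; open, the fingers measure 114 mm over their backs; the gripper's body (76 mm by 85 mm) begins 54 mm behind the grasp point. The pads swing forward as they close: fully open they stand 13 mm farther back than shut.
Start: joints at [-1.532, 0.313, 1.498, -0, 1.331, -0.223], TCP at [135.867, -507.121, 231.294] pointing down, gripper open.
Joint ranges: [-2.94, 2.94], [-0.97, 2.17], [0.19, 2.56], [-1.23, 4.37], [0.02, 3.11], [-2.88, 2.88]. Speed limits (rad/s): [2.39, 2.39, 3.01, 3.14, 3.14, 3.14].

### API

Orientations are given as a unit quaternion [w, x, y, z].
In Python, from rig import ctrl gives the robot as it stands.
- The arm moves only by the tool play_rows, never from a script. Its argument "motion" is a list of rows, each a list of 2 entries, a list of its own where there are three numbers: the shift along the tool's x, y, z in mm, then the turn, a rotation vector about the tool's x, y, z in degrees. A call has 1 to 20 rows; each row shifts and turns the commanded pose from where the row before left it, along the tool's axes as they then stand; what a row does not reach is not made up. A row lasts 1/12 s, in which the tool goes at most 41.7 mm and 7.16 degrees, less where a joint would pass 70% of its speed; a pose out of reach is approached as far as the arm can. A call with a gripper value outside its range is refused whole. "fingers" is the finger opening in mm, from 0 to 85.4, set as the call begins (left out, the last holds). The fingers move at their own pace and stop on an object; "squeeze" is the grip in N (left out, the last holds). Time passes only in rows, so rows that do not move let the fingers close. It gives the time, the measured TCP pose, the force and the opening at its end, in the units of the state.
- ctrl.sense(): the state, without advancing time (a new reading comes with each control period).
- ctrl.capture(name): name is "scene" or "top" or "wrist"; returns the picture (420x560x3 uint8, red, green, blue); there is no depth.
- ctrl.get_calibration(name): a dict with "K" (3x3 intrinsics, pixels), "k1" (the pictures are not rectified: a ray, as slopes to the right and down, at radius r is drawn at 1 + k1 r^2 times it, then the intrinsics apply), "R" (3x3) and "t" (3): a world point X has camera coordinates R X + t; the wrist camera has in their place "tool_from_camera" (4x4, takes a point from camera to tool coordinates, whose origin is the TCP and whose axes are the tool frame's). Camera axes: x right, y down, z forward; pixel columns grow to the right and rows downward; lengths in mm; the calibration is good to about 2 mm. A picture is of the moment at which its call begins: read the wrist's pose just before it. get_calibration takes no time and is no camera call.
- ctrl.finish_job(): hands the job in, once; it reports no verdict.
Trained networks look in the newest picture that a camera, given by its name, has taken for a name from the list of things; names that differ only in an ending like _2 or _b are one class to them, and where a whole thing is asked for, a point or a joint stands for the part that bears it (a point fixed in the world has none). Each returns a list of dicts, best first, with "p" (0 to 1); they miss things now and then, are a little off and sometimes report something else, mostly with a low value. They report only what shows in the picture. A call takes as long as a camera call. They do not tell look-alikes from the thing itself.
- ctrl.spot_in(camera, name): "position" ([column, row] as shares, 0 to 1, of the picture: columns of its width, rows of its height, amid what is visible of it).
The state is a dict: "time_s": time; "joints": joint angles; "dq": joint speeds; "tau": joint torques, N m; "eef_pos": TCP position; "ee_rot": TCP orientation; "force": force on the tool from outside, world axes, zero at the start; "wrist_torque": the same for the moment, N m; "grip_width": opening from 0.0 (shut) to 1.0 (fully open).
Only numpy, scipy, OpenCV 4.12 (cv2) and the standard library are available. Lean on these libraries where they do the work, as an engineer would, in place of code of your own. Each camera call takes 0.05 s, during which the arm holds its last target. There are 200 camera calls.

### The job

Finish the stove repair on the shop counter: set the metal cover plate over the two brass pins so that it lies flush on the stove with the valve stem standing up through its collar, and let go of it. Then pick up the black knob, turn it so that its white pointer looks towards the burner (the flat in its bore then matches the flat of the stem), push it fully onto the stem and press stem and knob all the way in, as for lighting the flame. Finish while holding the knob pressed in, with the spray can, the carton and the screwdriver left where they are.

Things in the scene. Friction and masses are not known exactly. Their poses are not given: they have to be found in the camera images.
- stove: White one-burner gas stove, fixed, 300 (its x) x 260 (its y) mm, flat top 60 mm above the counter. Origin: centre of its underside, at counter level. +x points from the control side (near the robot) to the burner. Burner and black pan support (to 92 mm above the counter) are centred at x = +62 mm and reach back to x = +7 mm. The valve stem stands at x = -85 mm, y = 0.
- pin_near (a point): Tip of the brass locating pin on the stove 38 mm from the stem towards the robot (stove x = -123 mm, y = 0). Upright, 8 mm in diameter, 12 mm high above the stove's top, last 3 mm tapered. Axes as the stove's.
- pin_far (a point): Tip of the other, equal brass pin, 38 mm from the stem towards the burner (stove x = -47 mm, y = 0).
- stem_tip (a point): Centre of the tip of the upright brass valve stem, 47 mm above the stove's top (107 mm above the counter) when out; axes as the stove's. The stem is 12 mm in diameter with one flat along its whole length, 3.5 mm from its axis, facing the stove's +x (the burner); its last 3.5 mm taper to about 6 mm across. It does not turn.
- stem (a joint): Travel of the stem down into the stove in m: 0 is out, 0.006 is fully pressed, against its stop. A spring pushes it out: about 3.5 N to start it, about 8 N at full travel.
- plate: Loose aluminium cover plate lying flat, right side up, 108 (its x) x 56 (its y) x 5 mm, about 0.1 kg. Origin: centre of its underside, z up. 10 mm through holes for the pins at x = -38 and +38 mm, y = 0. A half turn makes no difference. Fitted, its x lies along the stove's x, its origin is on the stem's axis at the stove's top, and the pins stand 7 mm out of it.
- plate_collar (a point): Centre of the top of the plate's square collar, 20 mm above the plate's underside. The collar is 40 x 40 mm outside with a 28 mm square opening right through the plate; grip it across its faces along the plate's y, fingertips just above the plate (5 mm above its underside).
- knob: Loose black knob standing on its skirt, bore down, 41 mm high, about 0.05 kg. Origin: centre of its underside, on its axis, z up. Skirt 39 mm across, 21 mm high; on it a bar grip 36 mm long (its x), 12 mm thick (its y), from 21 to 41 mm high, gripped across the 12 mm. White pointer on the +x end.
- knob_bore (a point): Inner end of the knob's bore, on its axis, 18 mm above its underside, where the bore opens. Bore 14 mm in diameter with a flat 4.3 mm from the axis on the knob's +x (pointer) side. Fully on, this point touches the stem's tip: the knob's underside is then 89 mm above the counter, 83 mm with the stem pressed in (3 mm clear of the collar).
- knob_pointer (a point): Outer end of the white pointer line on the knob's top: 17 mm from its axis along the knob's +x, 41 mm above its underside.
- oil_can: Bystander: pale spray can with a blue label, 52 mm in diameter, 130 mm high; origin at the centre of its underside.
- carton: Bystander: cardboard carton of screws, 60 x 90 x 50 mm; origin at the centre of its underside.
- screwdriver: Bystander: screwdriver with an orange handle, 180 mm long, lying on the counter; origin under its middle.
Mind the look-alikes: they are no part of the job. Several things have the shape of the knob; the one meant has the colours described above.

How it is judged:
By the outcome, as a careful person would: the job done as asked, in the order asked, and still so for the second after the job is handed in, while the arm keeps its last pose, push and grip.
It also fails if it takes over 61 s, if anything falls off the work surface, if the arm or the gripper's body presses on something with over 40 N, if the wrist force passes 120 N, or if a joint passes its speed limit or range.

## Working session

There is one attempt and no reset: what is moved stays moved. The work goes in short steps, Python scripts to look and compute and a tool call to move; the robot and the scene stay as the last step left them, time stands still between calls to the robot, and variables do not carry over. Pictures are saved under pics/ and viewed, about 8 in all and at most 12, crops included, and the job is handed in when it is done.

Besides the shell and the picture viewer there is one more tool, called after "Request:" as name(argument=value, ...) on one line, values as JSON. play_rows: Moves the arm, as the interface text tells. Its arguments: {"type":"object","properties":{"motion":{"type":"array"},"fingers":{"type":"number"},"squeeze":{"type":"number"}},"required":["motion"]}

```bash
mkdir -p pics; ls; cat > h.py <<'E'
import numpy as np, cv2
from rig import ctrl
from scipy.spatial.transform import Rotation as Ro
def snap(n,f=None):
    s=ctrl.sense(); im=ctrl.capture(n)
    if f: cv2.imwrite('pics/'+f,im[:,:,::-1])
    return s,im
def cam(n,s=None):
    c=ctrl.get_calibration(n); K=np.array(c['K']); k1=c['k1']
    if 'R' in c: R=np.array(c['R']); t=np.array(c['t'])
    else:
        T=np.array(c['tool_from_camera']); W=np.eye(4); q=s['ee_rot']
        W[:3,:3]=Ro.from_quat([q[1],q[2],q[3],q[0]]).as_matrix(); W[:3,3]=s['eef_pos']
        M=np.linalg.inv(W@T); R=M[:3,:3]; t=M[:3,3]
    return K,k1,R,t
def proj(C,X):
    K,k1,R,t=C; p=R@np.array(X,float)+t; u=p[:2]/p[2]; u=u*(1+k1*(u@u)); return (K@[u[0],u[1],1])[:2]
def ray(C,px):
    K,k1,R,t=C; d=np.linalg.inv(K)@[px[0],px[1],1]; d=d[:2]; u=d.copy()
    for _ in range(20): u=d/(1+k1*(u@u))
    v=R.T@[u[0],u[1],1]; return -R.T@t, v
def onz(C,px,z):
    o,v=ray(C,px); return o+v*(z-o[2])/v[2]
def spot(n,name):
    return [(round(d['p'],2),np.round(np.array(d['position'])*[560,420],1)) for d in ctrl.spot_in(n,name)]
E
python3 - <<'E'
from h import *
s,a=snap('scene','scene0.png'); s,b=snap('top','top0.png')
print({k:np.round(v,3) for k,v in s.items()})
Z=dict(stove=60,pin_near=72,pin_far=72,stem_tip=107,plate=5,plate_collar=20,knob=41,knob_pointer=41,oil_can=130,carton=50,screwdriver=10)
for n in Z:
    for c in ['top','scene']:
        for p,px in spot(c,n)[:5]: print(n,c,p,px,np.round(onz(cam(c),px,Z[n])))
E
```

```text
pics
{'time_s': np.float64(0.05), 'joints': array([-1.532,  0.313,  1.498,  0.   ,  1.331, -0.223]), 'dq': array([-0.001, -0.001, -0.   , -0.   ,  0.   , -0.   ]), 'tau': array([ 4.0000e-03, -4.1335e+01, -2.6048e+01, -0.0000e+00,  3.0000e-03,
       -0.0000e+00]), 'eef_pos': array([ 135.85 , -506.864,  230.744]), 'ee_rot': array([-0.   ,  0.793, -0.609, -0.   ]), 'force': array([-0.836, -0.515, -0.38 ]), 'wrist_torque': array([ 0.009, -0.015,  0.011]), 'grip_width': np.float64(0.994)}
stove top 0.95 [252.2 199.6] [584.  -4.  60.]
stove top 0.23 [119.9 256. ] [429. 338.  60.]
pin_near top 0.57 [251.8 200.9] [578.  -3.  72.]
pin_near scene 0.58 [309.6 218.3] [647. -48.  72.]
pin_near scene 0.27 [175.1 269.6] [ 576. -382.   72.]
pin_far top 0.83 [252.3 196. ] [591.  -4.  72.]
pin_far scene 0.63 [307.  218.5] [643. -53.  72.]
stem_tip scene 0.41 [281.4 187.7] [542. -36. 107.]
stem_tip scene 0.23 [420.  183.5] [775. 222. 107.]
plate top 0.67 [124.9 253. ] [442. 341.   5.]
plate scene 0.67 [178.2 264.7] [ 494. -326.    5.]
plate scene 0.58 [350. 160.] [453. 356.   5.]
plate scene 0.56 [307
[... 857 characters left out ...]
_pointer top 0.57 [377.8 230.2] [ 511. -333.   41.]
knob_pointer top 0.15 [123.7 256.5] [430. 333.  41.]
knob_pointer scene 0.93 [176.6 298. ] [ 619. -413.   41.]
knob_pointer scene 0.86 [204.6 250.4] [ 534. -275.   41.]
knob_pointer scene 0.83 [151.1 256.9] [ 468. -376.   41.]
knob_pointer scene 0.7 [179.1 270.6] [ 552. -359.   41.]
knob_pointer scene 0.7 [309.1 218.7] [617. -16.  41.]
oil_can top 0.79 [372.1 169.5] [ 652. -305.  130.]
oil_can scene 0.87 [225.7 278.5] [ 726. -365.  130.]
carton top 0.62 [124.  151.3] [713. 349.  50.]
carton scene 0.63 [418.4 181.5] [719. 320.  50.]
screwdriver top 0.78 [444.1 209.1] [ 575. -525.   10.]
screwdriver scene 0.7 [121.  326.1] [ 578. -527.   10.]
```

```bash
python3 -c "
import cv2,numpy as np
a=cv2.imread('pics/top0.png');b=cv2.imread('pics/scene0.png')
print(a.shape)
"
```

```text
(420, 560, 3)
```

View pics/top0.png

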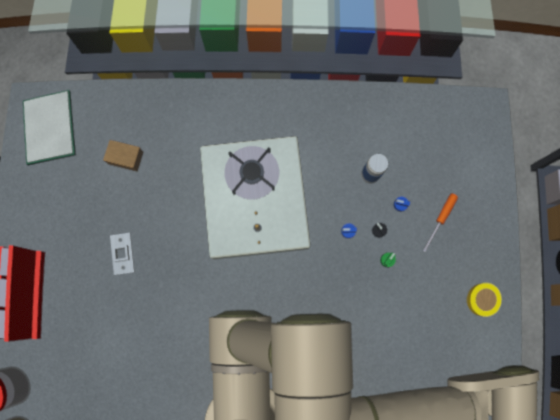

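View pics/scene0.png

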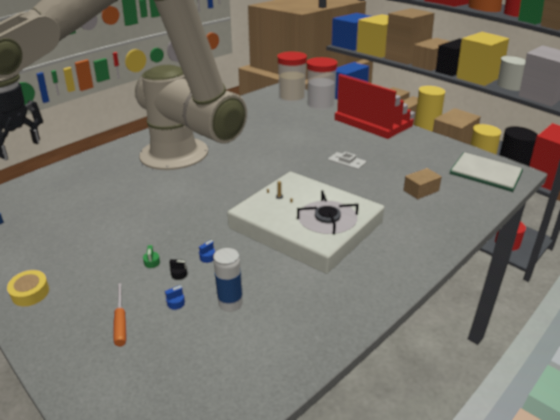

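```bash
python3 - <<'E'
from h import *
C=cam('top')
for n,px,z in [('stem',(257,227),107),('pf',(256,213),72),('pn',(259,242),72),('c1',(201,147),60),('c2',(296,138),60),('c3',(308,247),60),('c4',(210,257),60),('knob',(379.8,228.5),41),('plate',(121.5,253.5),5),('pl a',(119.5,239),5),('pl b',(124,268),5)]:
    print(n,np.round(onz(C,px,z)))
for n in ['top','wrist']: print(ctrl.get_calibration(n))
print(-C[2].T@C[3])
E
```

```text
stem [506. -20. 107.]
pf [547. -15.  72.]
pn [472. -24.  72.]
c1 [724. 136.  60.]
c2 [ 752. -116.   60.]
c3 [ 463. -149.   60.]
c4 [433. 101.  60.]
knob [ 516. -339.   41.]
plate [440. 350.   5.]
pl a [480. 358.   5.]
pl b [402. 341.   5.]
{'K': array([[540.65044912,   0.        , 282.35601645],
       [  0.        , 540.65044912, 204.15433167],
       [  0.        ,   0.        ,   1.        ]]), 'k1': -0.21699499392646862, 'R': array([[ 0.01481066, -0.99986191,  0.00753738],
       [-0.98425429, -0.01590655, -0.17604112],
       [ 0.17613671, -0.00481141, -0.98435396]]), 't': array([ -90.8662682 ,  573.15930235, 1356.59145509])}
{'K': array([[314.93488675,   0.        , 279.27276392],
       [  0.        , 314.93488675, 209.32258542],
       [  0.        ,   0.        ,   1.        ]]), 'k1': -0.009055815466798607, 'tool_from_camera': array([[ 9.99998828e-01,  1.53074335e-03, -3.69192206e-05,
        -7.27429796e-01],
       [-1.43975928e-03,  9.48221275e-01,  3.17607210e-01,
        -8.24896654e+01],
       [ 5.21182714e-04, -3.17606785e-01,  9.48222368e-01,
        -1.42835117e+02],
       [ 0.00000000e+00,  0.00000000e+00,  0.00000000e+00,
         1.00000000e+00]])}
[ 326.53474154  -75.20961499 1436.95066616]
```

Request:
play_rows(motion=[[[-6,-39.6,0],[0,0,0]],[[-6,-39.6,0],[0,0,0]],[[-6,-39.6,0],[0,0,0]],[[-6,-39.6,0],[0,0,0]],[[-6,-39.6,0],[0,0,0]],[[-6,-39.6,0],[0,0,0]],[[-6,-39.6,0],[0,0,0]],[[-6,-39.6,0],[0,0,0]],[[-6,-39.6,0],[0,0,0]],[[-6,-39.6,0],[0,0,0]],[[-6,-39.6,0],[0,0,0]],[[0,0,0],[0,0,0]],[[0,0,0],[0,0,0]]])

```text
time_s: 2.28
eef_pos: [540.7, -329.5, 230.5]
ee_rot: [0.0, 0.794, -0.608, -0.0]
force: [-0.8, -1.2, 0.7]
grip_width: 0.997
```

```bash
python3 - <<'E'
from h import *
s,a=snap('wrist','w_knob.png'); C=cam('wrist',s)
print(s['time_s'],s['eef_pos'],s['ee_rot'],s['dq'])
for n,z in [('knob',20),('knob_pointer',41)]:
    for p,px in spot('wrist',n)[:5]: print(n,p,px,np.round(onz(C,px,z)),np.round(onz(C,px,41)))
np.save('s1.npy',s,allow_pickle=True)
E
```

```text
2.2833 [ 540.69425427 -329.46531012  230.51102879] [ 4.09163309e-05  7.94235691e-01 -6.07609636e-01 -4.41315834e-04] [-0.05443354 -0.03132885  0.03599918 -0.00953237 -0.00238991 -0.01334583]
knob 0.93 [284.7 257.7] [ 446. -361.   20.] [ 456. -358.   41.]
knob 0.89 [355.1 151.9] [ 593. -402.   20.] [ 595. -396.   41.]
knob 0.74 [212. 182.] [ 517. -255.   20.] [ 523. -258.   41.]
knob 0.73 [286.8 196.6] [ 523. -342.   20.] [ 529. -340.   41.]
knob 0.5 [ 57.7 106.2] [556. -78.  20.] [560. -92.  41.]
knob_pointer 0.92 [283.9 197.5] [ 527. -338.   41.] [ 527. -338.   41.]
knob_pointer 0.88 [215.4 184. ] [ 522. -262.   41.] [ 522. -262.   41.]
knob_pointer 0.79 [353.5 154.8] [ 591. -396.   41.] [ 591. -396.   41.]
knob_pointer 0.56 [284.  262.5] [ 450. -359.   41.] [ 450. -359.   41.]
```

View pics/w_knob.png

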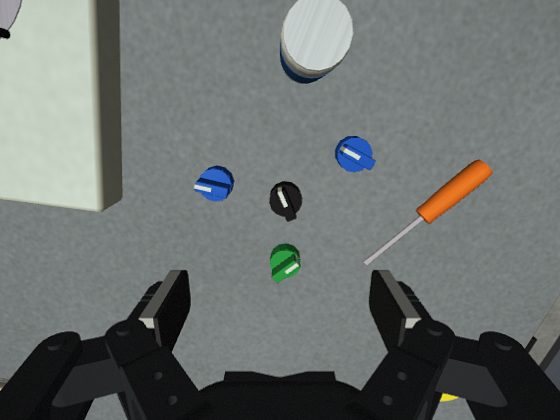

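```bash
python3 - <<'E'
from h import *
im=cv2.imread('pics/w_knob.png'); c=im[170:235,250:325]
cv2.imwrite('pics/k_crop.png',cv2.resize(c,None,fx=7,fy=7,interpolation=cv2.INTER_CUBIC))
s=np.load('s1.npy',allow_pickle=True).item(); C=cam('wrist',s)
g=cv2.cvtColor(im,cv2.COLOR_BGR2GRAY); w=np.zeros_like(g); w[175:230,255:320]=(g[175:230,255:320]>150)
ys,xs=np.nonzero(w); P=np.array([onz(C,p,41)[:2] for p in zip(xs,ys)]); print(len(P),P.mean(0))
u,sv,v=np.linalg.svd(P-P.mean(0)); d=v[0]; t=(P-P.mean(0))@d; print(d,np.degrees(np.arctan2(d[1],d[0])),P.mean(0)+d*t.min(),P.mean(0)+d*t.max())
b=np.zeros_like(g); b[175:230,255:320]=(g[175:230,255:320]<60); n,l,st,ce=cv2.connectedComponentsWithStats(b); print(st,ce)
E
```

```text
60 [ 525.23001947 -336.22366576]
[-0.77794169 -0.62833648] -141.07250267081255 [ 532.33456313 -330.48538998] [ 517.99079713 -342.0707203 ]
[[     0      0    560    420 234360]
 [   270    181     32     40    840]] [[279.47690732 209.53466889]
 [285.94285714 199.82738095]]
```

View pics/k_crop.png

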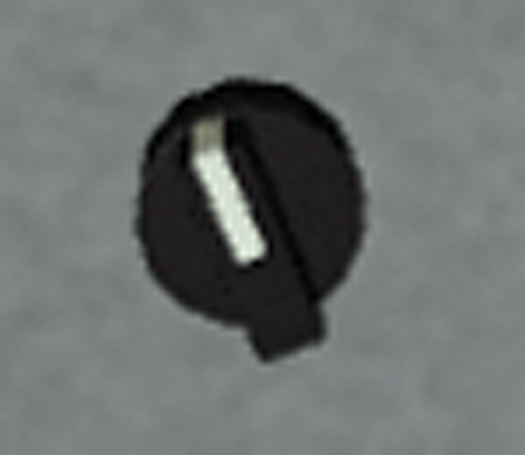

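```bash
python3 - <<'E'
from h import *
s=np.load('s1.npy',allow_pickle=True).item(); C=cam('wrist',s)
A=[onz(C,p,41)[:2] for p in [(279.5,191.8),(292.1,219.7),(285.9,206.8)]]
for p in A: print(p)
for a,b in [(0,1),(0,2)]:
    d=A[a]-A[b]; print(np.hypot(*d),np.degrees(np.arctan2(d[1],d[0])),(A[a]+A[b])/2)
# skirt top circle at z=21
print(onz(C,(285.5,196.5),21), onz(C,(270,199),21),onz(C,(302,199),21))
E
```

```text
[ 532.07451268 -331.13309021]
[ 504.44260268 -353.37081037]
[ 517.31246933 -342.52441586]
35.46884052713659 38.826556010427964 [ 518.25855768 -342.25195029]
18.646185242071716 37.65604757537741 [ 524.69349101 -336.82875303]
[ 523.14247486 -340.79966468   21.        ] [ 515.45394582 -324.1643811    21.        ] [ 525.28985311 -360.19342098   21.        ]
```

Request:
play_rows(motion=[[[-38.6,-9,0],[0,0,0]],[[-38.6,-9,0],[0,0,0]],[[-38.6,-9,0],[0,0,0]],[[-38.6,-9,0],[0,0,0]],[[-38.6,-9,0],[0,0,0]],[[-38.6,-9,0],[0,0,0]],[[-38.6,-9,0],[0,0,0]],[[-38.6,-9,0],[0,0,0]],[[0,0,0],[0,0,0]],[[0,0,0],[0,0,0]]])

```text
time_s: 3.27
eef_pos: [528.7, -13.2, 231.8]
ee_rot: [-0.0, 0.794, -0.608, 0.0]
force: [-0.4, -0.3, -0.7]
grip_width: 0.999
```

```bash
python3 - <<'E'
from h import *
s,a=snap('wrist','w_stove.png'); C=cam('wrist',s)
print(s['time_s'],s['eef_pos'],s['ee_rot'],s['dq'])
for n,z in [('pin_near',72),('pin_far',72),('stem_tip',107)]:
    for p,px in spot('wrist',n)[:3]: print(n,p,px,np.round(onz(C,px,z)))
np.save('s2.npy',s,allow_pickle=True)
E
```

```text
3.2667 [528.65893706 -13.18527385 231.84583452] [-6.34908021e-05  7.93770485e-01 -6.08217256e-01  4.26829890e-04] [-0.0548982   0.01685352 -0.01348079 -0.00905275 -0.00178847 -0.01285252]
pin_near 0.64 [295.8 122.1] [597. -10.  72.]
pin_far 0.78 [292.7 117.9] [600.  -6.  72.]
stem_tip 0.75 [279.2 214.2] [517. -16. 107.]
```

View pics/w_stove.png

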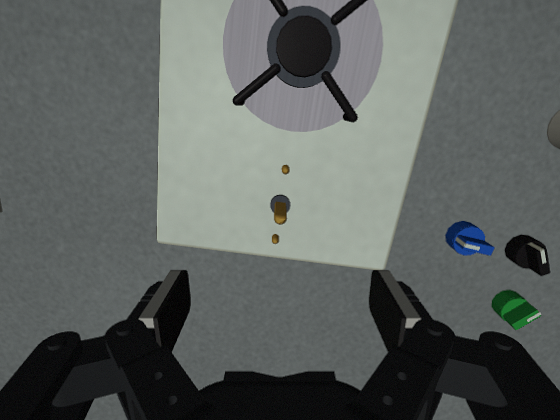

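```bash
python3 - <<'E'
from h import *
s=np.load('s2.npy',allow_pickle=True).item(); C=cam('wrist',s)
im=cv2.imread('pics/w_stove.png').astype(int); m=((im[:,:,2]-im[:,:,0])>35).astype(np.uint8); m[:150]=0;m[255:]=0;m[:,:240]=0;m[:,330:]=0
n,l,st,ce=cv2.connectedComponentsWithStats(m)
for i in range(1,n):
    if st[i,4]>8: print(st[i],ce[i],onz(C,ce[i],67)[:2])
P=[onz(C,c,67)[:2] for i,c in enumerate(ce) if i and 8<st[i,4]<100]
if len(P)==2:
    d=P[0]-P[1]; print(np.hypot(*d),np.degrees(np.arctan2(d[1],d[0])),sum(P)/2)
E=[onz(C,p,60)[:2] for p in [(157.5,241.5),(386,269)]]; d=E[0]-E[1]; print(E,np.hypot(*d),np.degrees(np.arctan2(d[1],d[0]))-90)
for px in [(280,217)]: print(onz(C,px,107))
E
```

```text
[282 165   7   9  51] [284.82352941 168.82352941] [550.88586749 -12.14819749]
[274 202  12  22 230] [279.65652174 212.45217391] [505.5441937  -19.16350812]
[272 234   6  10  47] [274.5106383  238.40425532] [475.94308942 -21.52783366]
75.52746229628958 7.133890457153579 [513.41447846 -16.83801557]
[array([435.90405097, 100.22016367]), array([ 469.49474097, -153.10065449])] 255.53819942726741 7.55343411215361
[514.74794139 -16.93626287 107.        ]
```

Request:
play_rows(motion=[[[-37.3,-2.4,0],[0,0,0]],[[-37.3,-2.4,0],[0,0,0]],[[-37.3,-2.4,8],[0,0,0]],[[-37.3,-2.4,12],[0,0,0]],[[-37.3,-2.4,12],[0,0,0.7]],[[-37.3,-2.4,12],[0,0,0.7]],[[-37.3,-2.4,12],[0,0,0.7]],[[-37.3,-2.4,12],[0,0,0.7]],[[-37.3,-2.4,12],[0,0,0]],[[-37.3,-2.4,0],[0,0,0]],[[0,0,0],[0,0,0]],[[0,0,0],[0,0,0]],[[0,0,0],[0,0,0]]])

```text
time_s: 4.55
eef_pos: [462.8, 352.8, 151.2]
ee_rot: [0.0, 0.778, -0.628, 0.0]
force: [0.6, 1.0, 0.2]
grip_width: 0.997
```

```bash
python3 - <<'E'
from h import *
s,a=snap('wrist','w_plate.png'); C=cam('wrist',s)
print(s['time_s'],s['eef_pos'],s['ee_rot'],s['dq'])
for n,z in [('plate',5),('plate_collar',20)]:
    for p,px in spot('wrist',n)[:3]: print(n,p,px,np.round(onz(C,px,z)))
np.save('s3.npy',s,allow_pickle=True)
E
```

```text
4.55 [462.80541151 352.7666217  151.20779323] [ 1.73039125e-04  7.77830702e-01 -6.28473834e-01  9.66588392e-05] [-1.75390793e-02 -1.10404200e-02  7.02611563e-03  5.80002951e-05
  1.77187730e-03  1.11134728e-03]
plate 0.89 [275.1 208.8] [448. 355.   5.]
plate 0.7 [546.4 245.5] [468.  78.   5.]
plate_collar 0.74 [275.3 204.8] [457. 356.  20.]
```

View pics/w_plate.png

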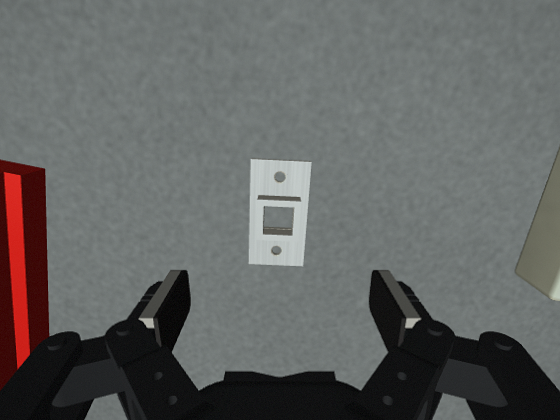

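```bash
python3 - <<'E'
from h import *
s=np.load('s3.npy',allow_pickle=True).item(); C=cam('wrist',s)
im=cv2.imread('pics/w_plate.png'); g=cv2.cvtColor(im,cv2.COLOR_BGR2GRAY)
m=(g>145).astype(np.uint8); m[:,:230]=0; m[:,330:]=0; m[:140]=0; m[290:]=0
c=max(cv2.findContours(m,cv2.RETR_EXTERNAL,cv2.CHAIN_APPROX_NONE)[0],key=cv2.contourArea)[:,0]
P=np.array([onz(C,p,5)[:2] for p in c],np.float32); r=cv2.minAreaRect(P); print(r)
H=[onz(C,p,5)[:2] for p in [(279.5,177),(276,251)]]; d=H[0]-H[1]; print(H,np.hypot(*d),np.degrees(np.arctan2(d[1],d[0])),(H[0]+H[1])/2)
q=s['ee_rot']; R=Ro.from_quat([q[1],q[2],q[3],q[0]]).as_matrix(); c=(H[0]+H[1])/2
print(np.degrees(np.arctan2(R[1,0],R[0,0])), R.T@(np.append(c,5)-s['eef_pos']))
E
```

```text
((442.2494201660156, 350.4382629394531), (108.36270904541016, 56.50503921508789), 9.42568588256836)
[array([479.8053135 , 356.98963946]), array([404.35807584, 344.27698447])] 76.5107656962945 9.564343955689244 [442.08169467 350.63331197]
-77.87522882875302 [ -2.32090021  20.68791174 146.21000644]
```

Request:
play_rows(motion=[[[-1.1,10,20],[0,0,1.3]],[[-1,10.5,30],[0,0,1.3]],[[0,0,35],[0,0,0]],[[0,0,30],[0,0,0]],[[0,0,20],[0,0,0]],[[0,0,7],[0,0,0]],[[0,0,0],[0,0,0]],[[0,0,0],[0,0,0]],[[0,0,0],[0,0,0]]], fingers=54)

```text
time_s: 5.45
eef_pos: [442.7, 352.1, 11.0]
ee_rot: [-0.001, 0.764, -0.646, 0.001]
force: [-0.3, 0.4, -0.5]
grip_width: 0.633
```

```bash
python3 - <<'E'
from h import *
s,a=snap('wrist','w_pg.png'); print(s['time_s'],s['eef_pos'],s['force'],s['grip_width'],ctrl.grip_depth)
q=s['ee_rot']; R=Ro.from_quat([q[1],q[2],q[3],q[0]]).as_matrix()
print(np.degrees(np.arctan2(R[1,0],R[0,0])), R.T@(np.array([442.2,350.5,5])-s['eef_pos']))
E
```

```text
5.45 [442.66327881 352.08562631  10.99917685] [-0.29621936  0.38212013 -0.49300602] 0.6327529487282523 18.700000000000003
-80.42373230776954 [1.49138481 0.73714018 5.99594502]
```

View pics/w_pg.png

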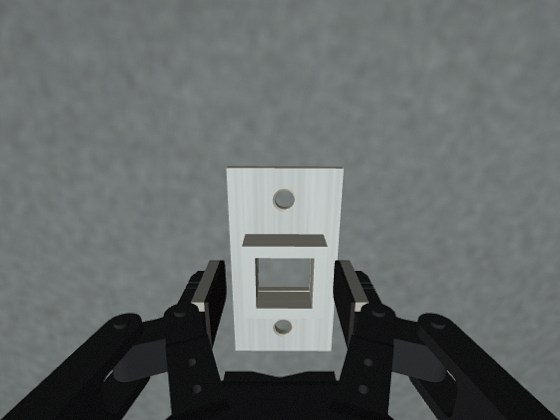

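Request:
play_rows(motion=[[[1.3,0.6,4],[0,0,0]],[[0,0,0],[0,0,0]],[[0,0,0],[0,0,0]],[[0,0,0],[0,0,0]],[[0,0,0],[0,0,0]],[[0,0,0],[0,0,0]]], fingers=30, squeeze=50)

```text
time_s: 6.0
eef_pos: [441.8, 350.6, 6.2]
ee_rot: [-0.001, 0.764, -0.645, 0.0]
force: [-0.0, -2.0, 5.9]
grip_width: 0.456
```

```bash
cat > plate.py <<'E'
from h import *
s,im=snap('wrist','tmp.png'); g=cv2.cvtColor(im,cv2.COLOR_RGB2GRAY)
np.save('s4.npy',s,allow_pickle=True); cv2.imwrite('pics/w_held.png',im[:,:,::-1])
print(s['time_s'],s['eef_pos'],s['force'],s['grip_width'])
E
python3 plate.py
```

```text
6.0 [441.81754642 350.61140948   6.21983237] [-0.01870466 -1.9555318   5.8514728 ] 0.45588924989956936
```

Request:
play_rows(motion=[[[0,0,-10],[0,0,0]],[[0,0,-30],[0,0,0]],[[0,0,-40],[0,0,0]],[[0,0,-40],[0,0,0]],[[0,0,-30],[0,0,0]],[[0,0,0],[0,0,0]],[[0,0,0],[0,0,0]],[[0,0,0],[0,0,0]]])

```text
time_s: 6.72
eef_pos: [440.5, 350.2, 154.4]
ee_rot: [0.001, 0.764, -0.645, -0.0]
force: [0.7, -0.4, -2.0]
grip_width: 0.454
```

```bash
cat > plate.py <<'E'
from h import *
import sys
s,im=snap('wrist'); np.save('s4.npy',s,allow_pickle=True); cv2.imwrite('pics/'+sys.argv[1],im[:,:,::-1])
print(s['time_s'],s['eef_pos'],s['ee_rot'],s['force'],s['grip_width'])
q=s['ee_rot']; R=Ro.from_quat([q[1],q[2],q[3],q[0]]).as_matrix(); C=cam('wrist',s)
g=cv2.cvtColor(im,cv2.COLOR_RGB2GRAY)
m=(g<145).astype(np.uint8); m[:160]=0;m[350:]=0;m[:,:230]=0;m[:,345:]=0
n,l,st,ce=cv2.connectedComponentsWithStats(m)
H=[]
for i in range(1,n):
    if 60<st[i,4]<900 and st[i,2]<30 and st[i,3]<30:
        c=st[i,:2]+(st[i,2:4]-1)/2; o,v=ray(C,c); o=R.T@(o-s['eef_pos']); v=R.T@v; p=o+v*(1.2-o[2])/v[2]; print(st[i],p); H.append(p)
if len(H)==2:
    d=H[0]-H[1]; print('tool frame: dist',np.hypot(*d[:2]),'ang from -y',np.degrees(np.arctan2(d[0],-d[1])),'mid',sum(H)/2)
print('tool yaw',np.degrees(np.arctan2(R[1,0],R[0,0])))
E
python3 plate.py w_held.png
```

```text
6.7167 [440.52868201 350.19247366 154.38164014] [ 8.72857580e-04  7.63809053e-01 -6.45441551e-01 -4.14513549e-04] [ 0.65778424 -0.44272251 -1.99200214] 0.45364925736389133
[268 190  22  21 347] [ -1.17435635 -38.85924834   1.2       ]
[270 324  19  15 213] [-0.84725708 37.044764    1.2       ]
tool frame: dist 75.90471713622995 ang from -y -0.24690779296282564 mid [-1.01080671 -0.90724217  1.2       ]
tool yaw -80.3975978782274
```

View pics/w_held.png

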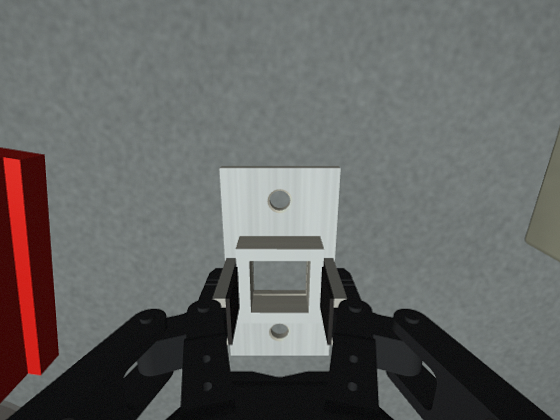

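Request:
play_rows(motion=[[[20,-0.5,0],[0,0,0]],[[35,-1,0],[0,0,0]],[[37.5,-1,0],[0,0,0]],[[37.5,-1,0],[0,0,0]],[[37.5,-1,0],[0,0,0]],[[37.5,-1,0],[0,0,0]],[[37.5,-1,0],[0,0,0]],[[37.5,-1,0],[0,0,0]],[[37.5,-1,0],[0,0,0]],[[35,-1,0],[0,0,0]],[[22.5,-0.3,0],[0,0,0]],[[0,0,8],[0,0,1.2]],[[0,0,8],[0,0,1.2]],[[0,0,0],[0,0,0]],[[0,0,0],[0,0,0]],[[0,0,0],[0,0,0]]])

```text
time_s: 8.1
eef_pos: [513.2, -16.6, 139.1]
ee_rot: [0.0, 0.751, -0.661, -0.0]
force: [0.9, 0.2, -1.2]
grip_width: 0.451
```

```bash
python3 plate.py w_hover.png
```

```text
8.1 [513.21245113 -16.56752256 139.12097626] [ 1.13939723e-04  7.50714039e-01 -6.60627224e-01 -3.00614502e-04] [ 0.93061493  0.2443425  -1.24978755] 0.451378380791017
[258 252  24   9  73] [-5.75062531 -9.13084866  1.2       ]
[275 260  13  17 169] [ 0.10931988 -2.28497157  1.2       ]
tool frame: dist 9.011381180229337 ang from -y -40.562918802850106 mid [-2.82065271 -5.70791011  1.2       ]
tool yaw -82.69546210021467
```

View pics/w_hover.png

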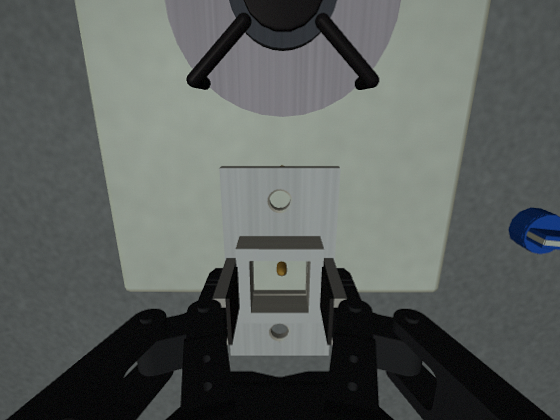

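```bash
python3 - <<'E'
from h import *
s=np.load('s4.npy',allow_pickle=True).item(); C=cam('wrist',s)
a=np.radians(7.1); u=np.array([np.cos(a),np.sin(a)]); c=np.array([513.5,-17])
for d,z in [(0,107),(0,85),(0,60),(38,72),(38,60),(-38,72)]: print(d,z,proj(C,np.append(c+d*u,z)))
im=cv2.imread('pics/w_hover.png'); 
cv2.imwrite('pics/c.png',cv2.resize(im[155:345,215:345],None,fx=4,fy=4,interpolation=cv2.INTER_CUBIC)[:, :])
m=((im[:,:,2].astype(int)-im[:,:,0])>35).astype(np.uint8); m[:150]=0;m[350:]=0;m[:,:230]=0;m[:,340:]=0
n,l,st,ce=cv2.connectedComponentsWithStats(m); print(st,ce)
E
```

```text
0 107 [281.35497727 245.90770962]
0 85 [281.17951376 231.96700031]
0 60 [281.01760353 219.1071671 ]
38 72 [281.4753878  172.58794632]
38 60 [281.37840118 169.09349297]
-38 72 [280.7452414  271.94217315]
[[     0      0    560    420 235091]
 [   277    262      9     14    109]] [[279.49932154 209.47271907]
 [280.96330275 268.33944954]]
```

Request:
play_rows(motion=[[[1.4,0.7,0],[0,0,0]],[[0,0,15],[0,0,0]],[[0,0,20],[0,0,0]],[[0,0,16],[0,0,0]],[[0,0,4],[0,0,0]],[[0,0,0],[0,0,0]],[[0,0,0],[0,0,0]],[[0,0,0],[0,0,0]]])

```text
time_s: 8.82
eef_pos: [513.5, -19.2, 85.4]
ee_rot: [-0.0, 0.75, -0.661, 0.001]
force: [0.7, 0.1, -1.2]
grip_width: 0.453
```

```bash
python3 plate.py w_h2.png; python3 - <<'E'
import cv2
im=cv2.imread('pics/w_h2.png'); cv2.imwrite('pics/c2.png',cv2.resize(im[140:360,200:360],None,fx=2.7,fy=2.7,interpolation=cv2.INTER_CUBIC))
E
```

```text
8.8167 [513.54480729 -19.22091935  85.44956142] [-4.50947443e-04  7.50152661e-01 -6.61263909e-01  9.08413817e-04] [ 0.68504941  0.06808116 -1.21211681] 0.45349801356414865
tool yaw -82.79276729047258
```

View pics/c2.png

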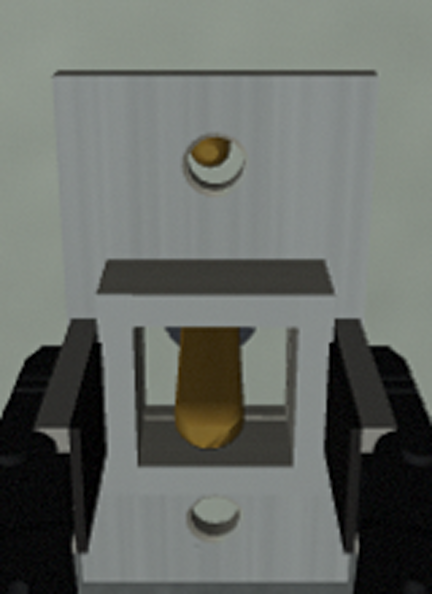

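```bash
python3 - <<'E'
from h import *
s=np.load('s4.npy',allow_pickle=True).item(); C=cam('wrist',s); q=s['ee_rot']; R=Ro.from_quat([q[1],q[2],q[3],q[0]]).as_matrix()
z=s['eef_pos'][2]
def tl(c,r,zz): return R.T@(onz(C,(200+c/2.7-.3,140+r/2.7-.3),zz)-s['eef_pos'])
print('hole far',tl(214,161.5,z-1.2),'near',tl(214.5,514,z-1.2)); print('pin',tl(209.5,152,72)); print('stem tip',tl(209,425,107))
im=cv2.imread('pics/w_h2.png').astype(int); m=((im[:,:,2]-im[:,:,0])>35).astype(np.uint8); m[:150]=0;m[350:]=0;m[:,:230]=0;m[:,340:]=0
n,l,st,ce=cv2.connectedComponentsWithStats(m); print(st,ce)
E
```

```text
hole far [ -0.9834333  -39.04446824   1.27257281] near [-0.79619308 36.39735989  1.1310392 ]
pin [ -1.86048479 -37.25620942  13.51812887]
stem tip [ -1.73556547  -0.2431464  -21.55135662]
[[     0      0    560    420 234142]
 [   271    191     13     10    105]
 [   265    262     25     44    953]] [[279.51226179 209.20692571]
 [277.39047619 195.52380952]
 [276.71983211 283.04512067]]
```

Request:
play_rows(motion=[[[-1,1.1,0],[0,0,0]],[[0,0,2],[0,0,0]],[[0,0,2],[0,0,0]],[[0,0,2],[0,0,0]],[[0,0,2],[0,0,0]],[[0,0,0],[0,0,0]],[[0,0,0],[0,0,0]]])

```text
time_s: 9.45
eef_pos: [511.6, -18.2, 76.1]
ee_rot: [0.0, 0.75, -0.661, -0.0]
force: [-0.1, -0.2, -1.2]
grip_width: 0.455
```

```bash
python3 - <<'E'
from h import *
s,im=snap('wrist','w_h3.png'); C=cam('wrist',s); q=s['ee_rot']; R=Ro.from_quat([q[1],q[2],q[3],q[0]]).as_matrix()
print(s['eef_pos'],s['force'],s['wrist_torque'])
im=im[:,:,::-1].astype(int); d=im[:,:,2]-im[:,:,0]; m=(d>35).astype(np.uint8); m[:150]=0;m[350:]=0;m[:,:230]=0;m[:,340:]=0
n,l,st,ce=cv2.connectedComponentsWithStats(m); print(st,ce)
for i in range(1,n): print(R.T@(onz(C,ce[i],72)-s['eef_pos']))
E
```

```text
[511.62370692 -18.23459257  76.13292865] [-0.14829636 -0.22940826 -1.18769171] [-0.02371155  0.01828202  0.03242254]
[[     0      0    560    420 233788]
 [   272    191     15     12    143]
 [   266    262     27     54   1223]
 [   274    324     11      6     46]] [[279.50244666 209.0736137 ]
 [279.04895105 196.32867133]
 [279.10629599 288.15372036]
 [278.93478261 326.32608696]]
[ -0.94490283 -39.80151189   4.12000176]
[-0.85182449 11.54712589  4.13681986]
[-0.91693969 36.32757624  4.14494988]
```

Request:
play_rows(motion=[[[0,-0.3,2],[0,0,0]],[[0,0,2],[0,0,0]],[[0,0,2],[0,0,0]],[[0,0,2],[0,0,0]],[[0,0,1],[0,0,0]],[[0,0,0.5],[0,0,0]],[[0,0,0],[0,0,0]]])

```text
time_s: 10.08
eef_pos: [511.9, -18.2, 66.7]
ee_rot: [0.0, 0.75, -0.661, -0.0]
force: [-0.1, 0.1, -1.6]
grip_width: 0.456
```

Request:
play_rows(motion=[[[0,0,0.6],[0,0,0]],[[0,0,0.6],[0,0,0]],[[0,0,0],[0,0,0]],[[0,0,0],[0,0,0]]])

```text
time_s: 10.42
eef_pos: [512.1, -18.3, 66.2]
ee_rot: [-0.0, 0.75, -0.661, 0.0]
force: [-2.2, 0.4, 5.3]
grip_width: 0.455
```

Request:
play_rows(motion=[[[0,0,0],[0,0,0]],[[0,0,0],[0,0,0]],[[0,0,0],[0,0,0]],[[0,0,-10],[0,0,0]],[[0,0,-20],[0,0,0]],[[0,0,-30],[0,0,0]],[[0,0,-40],[0,0,0]],[[0,0,-30],[0,0,0]],[[0,0,0],[0,0,0]],[[0,0,0],[0,0,0]]], fingers=60)

```text
time_s: 11.25
eef_pos: [512.5, -18.3, 197.5]
ee_rot: [-0.001, 0.75, -0.661, 0.002]
force: [-0.7, -0.4, -1.2]
grip_width: 0.7
```

```bash
python3 - <<'E'
from h import *
s,im=snap('wrist','w_fit.png'); np.save('s5.npy',s,allow_pickle=True)
print(s['time_s'],s['eef_pos'],s['force'])
cv2.imwrite('pics/c5.png',cv2.resize(im[140:340,180:380,::-1],None,fx=2.8,fy=2.8,interpolation=cv2.INTER_CUBIC))
E
```

```text
11.25 [512.53977849 -18.29859602 197.48647696] [-0.69065668 -0.41071189 -1.23831975]
```

View pics/c5.png

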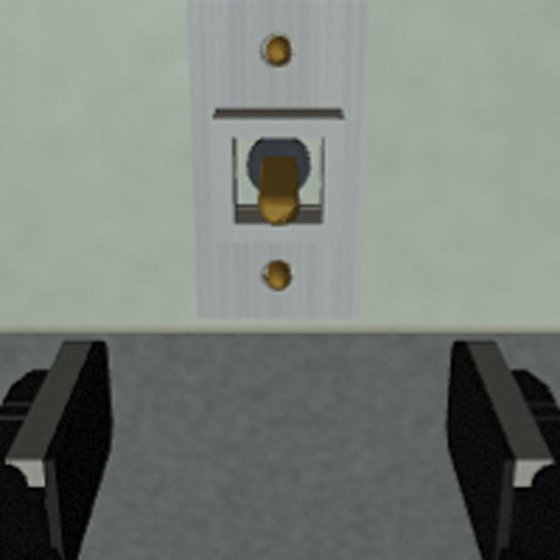

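Request:
play_rows(motion=[[[30,2.6,0],[0,0,0]],[[40,2.6,0],[0,0,0]],[[40,2.6,0],[0,0,0]],[[40,2.6,0],[0,0,0]],[[40,2.6,0],[0,0,0]],[[40,2.6,0],[0,0,0]],[[40,2.6,0],[0,0,0]],[[40,2.6,0],[0,0,0]],[[4,0,0],[0,0,0]],[[0,0,9.4],[0,0,-6.2]],[[0,0,9.4],[0,0,-6.2]],[[0,0,9.4],[0,0,-6.2]],[[0,0,9.4],[0,0,-6.2]],[[0,0,9.4],[0,0,-6.2]],[[0,0,0],[0,0,0]],[[0,0,0],[0,0,0]],[[0,0,0],[0,0,0]]], fingers=60)

```text
time_s: 12.72
eef_pos: [530.7, -332.2, 148.6]
ee_rot: [-0.0, 0.899, -0.438, -0.0]
force: [-0.8, 0.4, 0.2]
grip_width: 0.704
```

```bash
cat > knob.py <<'E'
from h import *
s5=np.load('s5.npy',allow_pickle=True).item(); C=cam('wrist',s5)
im=cv2.imread('pics/w_fit.png').astype(int); m=((im[:,:,2]-im[:,:,0])>35).astype(np.uint8); m[:130]=0;m[270:]=0;m[:,:240]=0;m[:,330:]=0
n,l,st,ce=cv2.connectedComponentsWithStats(m)
for i in range(1,n):
    if st[i,4]>10: print('brass',st[i],ce[i],onz(C,ce[i],70)[:2])
print('stem',onz(C,(279.3,214),107)[:2])
s,im=snap('wrist','w_k2.png'); C=cam('wrist',s); g=cv2.cvtColor(im,cv2.COLOR_RGB2GRAY); np.save('s6.npy',s,allow_pickle=True)
q=s['ee_rot']; R=Ro.from_quat([q[1],q[2],q[3],q[0]]).as_matrix()
print(s['time_s'],s['eef_pos'],'yaw',np.degrees(np.arctan2(R[1,0],R[0,0])))
for p,px in spot('wrist','knob')[:3]: print(p,px,onz(C,px,30))
w=g.copy(); p0=proj(C,[518,-342,35]).astype(int); print('pred',p0)
x0,x1,y0,y1=p0[0]-45,p0[0]+45,p0[1]-45,p0[1]+45
sub=g[y0:y1,x0:x1]
n,l,st,ce=cv2.connectedComponentsWithStats((sub>140).astype(np.uint8)); 
for i in range(1,n):
    if 15<st[i,4]<1000:
        ys,xs=np.nonzero(l==i); P=np.array([onz(C,(x+x0,y+y0),41) for x,y in zip(xs,ys)]); r=cv2.minAreaRect(P[:,:2].astype(np.float32)); T=(P-s['eef_pos'])@R; print('white',st[i],r,'tool x',T[:,0].min(),T[:,0].max(),'y',T[:,1].min(),T[:,1].max())
n,l,st,ce=cv2.connectedComponentsWithStats((sub<70).astype(np.uint8)); print('dark',st[1:]+[x0,y0,0,0,0])
E
python3 knob.py
```

```text
brass [275 153   8  10  65] [278.63076923 157.56923077] [551.6184017  -12.55638977]
brass [272 196  14  24 301] [278.77076412 207.37541528] [507.04263147 -18.35688865]
brass [275 233   8  10  62] [278.61290323 237.75806452] [477.46584818 -21.97663917]
stem [513.56470514 -17.95966187]
12.7167 [ 530.69624904 -332.20177581  148.55834788] yaw -51.97403466940972
0.77 [199.5 161.9] [ 518.4157444  -256.74299726   30.        ]
0.75 [278.8 214.7] [ 522.48653106 -337.57955239   30.        ]
0.66 [244.6 285.9] [ 445.6665398  -356.34065852   30.        ]
pred [279 223]
white [ 43  27   6  22 127] ((525.2828369140625, -336.16876220703125), (18.816726684570312, 4.26793098449707), 38.125701904296875) tool x -2.27887476625416 1.9890472992084391 y -2.705295498780135 16.117144511267753
dark [[ 259  192   42   53 1434]
 [ 238  263   23    5   76]]
```

```bash
python3 - <<'E'
from h import *
s=np.load('s6.npy',allow_pickle=True).item(); C=cam('wrist',s); q=s['ee_rot']; R=Ro.from_quat([q[1],q[2],q[3],q[0]]).as_matrix()
g=cv2.cvtColor(cv2.imread('pics/w_k2.png'),cv2.COLOR_BGR2GRAY)
print([(r,int(g[r,280])) for r in range(186,252)])
T=lambda px,z: R.T@(onz(C,px,z)-s['eef_pos'])
for r in (200,202,204,206,244,245,246): print(r,T((280,r),41)[:2])
m=(g<75); 
for r in range(190,250,4):
    xs=np.nonzero(m[r,250:310])[0]+250
    if len(xs): print(r,xs.min(),xs.max(),T(((xs.min()+xs.max())/2,r),21)[0].round(2),T(((xs.min()+xs.max())/2,r),41)[0].round(2))
E
```

```text
[(186, 142), (187, 139), (188, 141), (189, 139), (190, 139), (191, 132), (192, 68), (193, 9), (194, 15), (195, 15), (196, 13), (197, 21), (198, 45), (199, 89), (200, 132), (201, 128), (202, 125), (203, 124), (204, 124), (205, 137), (206, 209), (207, 224), (208, 222), (209, 221), (210, 221), (211, 221), (212, 221), (213, 221), (214, 222), (215, 222), (216, 222), (217, 222), (218, 222), (219, 223), (220, 224), (221, 223), (222, 223), (223, 224), (224, 224), (225, 229), (226, 222), (227, 17), (228, 28), (229, 30), (230, 30), (231, 28), (232, 30), (233, 31), (234, 29), (235, 31), (236, 30), (237, 32), (238, 32), (239, 32), (240, 30), (241, 32), (242, 31), (243, 27), (244, 49), (245, 116), (246, 139), (247, 137), (248, 135), (249, 134), (250, 132), (251, 131)]
200 [ 0.23213333 -7.06173983]
202 [ 0.23590612 -5.32425008]
204 [ 0.23969529 -3.57942773]
206 [ 0.24350092 -1.82722241]
244 [ 0.31909573 32.93793319]
245 [ 0.32117356 33.89246238]
246 [ 0.32325614 34.84912277]
194 271 288 -0.17 -0.19
198 265 294 -0.17 -0.19
202 263 296 -0.16 -0.18
206 261 298 -0.16 -0.17
210 260 299 -0.15 -0.17
214 259 300 -0.14 -0.16
218 259 300 -0.14 -0.16
222 260 299 -0.13 -0.15
226 261 298 -0.12 -0.14
230 265 295 0.35 0.29
234 269 290 -0.11 -0.13
238 273 286 -0.1 -0.13
242 273 286 -0.1 -0.12
```

Request:
play_rows(motion=[[[0.9,7.7,20],[0,0,0]],[[0,8,30],[0,0,0]],[[0,0,30],[0,0,0]],[[0,0,22],[0,0,0]],[[0,0,12],[0,0,0]],[[0,0,4],[0,0,0]],[[0,0,0],[0,0,0]],[[0,0,0],[0,0,0]],[[0,0,0],[0,0,0]]], fingers=30)

```text
time_s: 13.57
eef_pos: [519.7, -343.3, 32.3]
ee_rot: [0.0, 0.9, -0.437, 0.001]
force: [-0.1, -0.5, -0.3]
grip_width: 0.352
```

```bash
python3 - <<'E'
from h import *
s0=np.load('s6.npy',allow_pickle=True).item(); s=ctrl.sense()
q=s['ee_rot']; R=Ro.from_quat([q[1],q[2],q[3],q[0]]).as_matrix()
print(R.T@(np.array(s['eef_pos'])-s0['eef_pos']),s['eef_pos'],s['grip_width'],s['force'],np.degrees(np.arctan2(R[1,0],R[0,0])))
E
```

```text
[  1.5896839   15.60008821 116.2729531 ] [ 519.65663426 -343.32356308   32.28400754] 0.35233217144760615 [-0.13724859 -0.46678447 -0.28275681] -51.80764970603154
```

Good; go down 9 mm and close.

Request:
play_rows(motion=[[[-0.6,0,5],[0,0,0]],[[0,0,3.5],[0,0,0]],[[0,0,0],[0,0,0]],[[0,0,0],[0,0,0]],[[0,0,0],[0,0,0]]], fingers=30)

```text
time_s: 13.98
eef_pos: [518.6, -342.3, 22.2]
ee_rot: [0.0, 0.9, -0.437, 0.0]
force: [0.3, 0.4, 0.4]
grip_width: 0.35
```

Request:
play_rows(motion=[[[0,0,0],[0,0,0]],[[0,0,0],[0,0,0]],[[0,0,0],[0,0,0]],[[0,0,0],[0,0,0]],[[0,0,0],[0,0,0]]], fingers=4, squeeze=60)

```text
time_s: 14.4
eef_pos: [518.7, -342.4, 22.4]
ee_rot: [0.0, 0.9, -0.437, 0.0]
force: [-0.6, 0.5, 2.1]
grip_width: 0.127
```

Request:
play_rows(motion=[[[0,0,-10],[0,0,0]],[[0,0,-30],[0,0,0]],[[0,0,-40],[0,0,0]],[[0,0,-40],[0,0,0]],[[0,0,-30],[0,0,0]],[[0,0,0],[0,0,0]],[[0,0,0],[0,0,0]],[[0,0,0],[0,0,0]]])

```text
time_s: 15.07
eef_pos: [518.1, -341.9, 171.3]
ee_rot: [-0.0, 0.9, -0.437, -0.001]
force: [0.4, 0.5, -1.3]
grip_width: 0.126
```

```bash
python3 - <<'E'
from h import *
s,im=snap('wrist','w_kh.png'); C=cam('wrist',s); g=cv2.cvtColor(im,cv2.COLOR_RGB2GRAY)
q=s['ee_rot']; R=Ro.from_quat([q[1],q[2],q[3],q[0]]).as_matrix(); np.save('s7.npy',s,allow_pickle=True)
print(s['time_s'],s['eef_pos'],s['grip_width'],s['force'],np.degrees(np.arctan2(R[1,0],R[0,0])))
zt=s['eef_pos'][2]+(41-22.4)
T=lambda px,z: R.T@(onz(C,px,z)-s['eef_pos'])
p=proj(C,s['eef_pos']+R@[0,0,-18.6]).astype(int); print(p)
print([(r,int(g[r,280])) for r in range(p[1]-40,p[1]+30)])
sub=g[p[1]-60:p[1]+40,p[0]-25:p[0]+25]
n,l,st,ce=cv2.connectedComponentsWithStats((sub>170).astype(np.uint8))
for i in range(1,n):
    if st[i,4]>30:
        ys,xs=np.nonzero(l==i); P=np.array([T((x+p[0]-25,y+p[1]-60),zt)[:2] for x,y in zip(xs,ys)],np.float32); print(st[i],cv2.minAreaRect(P),P.min(0),P.max(0))
c=cv2.resize(im[180:360,180:380,::-1],None,fx=3,fy=3,interpolation=cv2.INTER_CUBIC); cv2.imwrite('pics/c7.png',c)
E
```

```text
15.0667 [ 518.11610814 -341.90278233  171.28212936] 0.1259281677514857 [ 0.39956782  0.45586002 -1.28737351] -51.80333637220412
[279 294]
[(254, 126), (255, 126), (256, 127), (257, 125), (258, 128), (259, 163), (260, 198), (261, 162), (262, 227), (263, 224), (264, 223), (265, 222), (266, 223), (267, 223), (268, 223), (269, 223), (270, 223), (271, 224), (272, 223), (273, 223), (274, 223), (275, 223), (276, 223), (277, 223), (278, 223), (279, 223), (280, 224), (281, 223), (282, 224), (283, 222), (284, 224), (285, 224), (286, 223), (287, 223), (288, 223), (289, 224), (290, 225), (291, 224), (292, 224), (293, 224), (294, 224), (295, 229), (296, 214), (297, 14), (298, 29), (299, 32), (300, 31), (301, 29), (302, 32), (303, 33), (304, 31), (305, 30), (306, 29), (307, 31), (308, 32), (309, 30), (310, 30), (311, 30), (312, 32), (313, 30), (314, 31), (315, 28), (316, 31), (317, 29), (318, 30), (319, 28), (320, 31), (321, 30), (322, 32), (323, 30)]
[ 21  28  10  35 350] ((-0.23913562297821045, -7.932695388793945), (17.431421279907227, 4.127038478851318), 89.83993530273438) [ -2.278298 -16.652847] [1.8487245  0.78875095]
```

Request:
play_rows(motion=[[[0,0,0],[0,0,6.2]],[[0,0,0],[0,0,6.2]],[[0,0,0],[0,0,6.2]],[[0,0,0],[0,0,6.3]],[[0,0,0],[0,0,6.2]],[[-21.8,-2.8,0],[0,0,0]],[[-36,-4,0],[0,0,0]],[[-36,-4,0],[0,0,0]],[[-36,-4,0],[0,0,0]],[[-36,-4,0],[0,0,0]],[[-36,-4,0],[0,0,0]],[[-36,-4,0],[0,0,0]],[[-36,-4,0],[0,0,0]],[[-30,-3,0],[0,0,0]],[[-18,-2,0],[0,0,0]],[[0,0,12],[0,0,0]],[[0,0,12],[0,0,0]],[[0,0,0],[0,0,0]],[[0,0,0],[0,0,0]],[[0,0,0],[0,0,0]]])

```text
time_s: 16.78
eef_pos: [514.3, -18.7, 148.1]
ee_rot: [0.0, 0.749, -0.662, -0.0]
force: [0.9, -0.3, -0.8]
grip_width: 0.127
```

```bash
python3 - <<'E'
from h import *
s,im=snap('wrist','w_kk.png'); C=cam('wrist',s); g=cv2.cvtColor(im,cv2.COLOR_RGB2GRAY)
q=s['ee_rot']; R=Ro.from_quat([q[1],q[2],q[3],q[0]]).as_matrix()
print(s['time_s'],s['eef_pos'],s['grip_width'],s['force'],np.degrees(np.arctan2(R[1,0],R[0,0])),R.T@(np.array([513.8,-18,130])-s['eef_pos']))
b=im[:,:,::-1].astype(int); m=((b[:,:,2]-b[:,:,0])>35).astype(np.uint8); m[:120]=0;m[:,:230]=0;m[:,340:]=0
n,l,st,ce=cv2.connectedComponentsWithStats(m)
for i in range(1,n):
    if st[i,4]>8: print(st[i],ce[i],R.T@(onz(C,ce[i],70)-s['eef_pos']))
a=np.radians(7.1);print(proj(C,[513.4+38*np.cos(a),-18.1+38*np.sin(a),70]))
for n_ in ('top','scene'): snap(n_,'k_'+n_+'.png')
t=cv2.imread('pics/k_scene.png')[150:250,220:330]; c=im[100:360,160:400,::-1]
cv2.imwrite('pics/c8.png',np.hstack([cv2.resize(c,(444,480)),cv2.resize(t,(352,480)[:1]+(320,),interpolation=cv2.INTER_CUBIC).repeat(1,0) if 0 else cv2.copyMakeBorder(cv2.resize(t,(352,320),interpolation=cv2.INTER_CUBIC),0,160,0,0,0)]))
E
```

```text
16.7833 [514.30134766 -18.73202288 148.10345964] 0.12696854691103476 [ 0.94549125 -0.34631446 -0.81586654] -82.92179039654677 [-0.78403177  0.39847228 18.10383859]
[273 165  10  12  98] [277.78571429 170.34693878] [ -1.93332781 -37.5679953   78.08554994]
[271 215  15  10 136] [277.95588235 219.93382353] [-1.80821406e+00  1.53054407e-02  7.81038971e+01]
[279.47213345 170.83069606]
```

Request:
play_rows(motion=[[[-0.8,0.4,0],[0,0,0]],[[0,0,8],[0,0,0]],[[0,0,6],[0,0,0]],[[0,0,3],[0,0,0]],[[0,0,0],[0,0,0]],[[0,0,2],[0,0,0]],[[0,0,2],[0,0,0]],[[0,0,2],[0,0,0]],[[0,0,0],[0,0,0]],[[0,0,0],[0,0,0]]])

```text
time_s: 17.77
eef_pos: [513.8, -17.8, 125.1]
ee_rot: [0.0, 0.75, -0.662, -0.0]
force: [0.3, 0.1, -0.4]
grip_width: 0.128
```

Request:
play_rows(motion=[[[0,0,1.5],[0,0,0]],[[0,0,1.5],[0,0,0]],[[0,0,1.5],[0,0,0]],[[0,0,1.5],[0,0,0]],[[0,0,0],[0,0,0]],[[0,0,0],[0,0,0]]])

```text
time_s: 18.27
eef_pos: [513.8, -17.8, 119.0]
ee_rot: [0.0, 0.75, -0.662, -0.0]
force: [-0.4, -0.1, -0.3]
grip_width: 0.124
```

Request:
play_rows(motion=[[[0,0,1.5],[0,0,0]],[[0,0,1.5],[0,0,0]],[[0,0,1.5],[0,0,0]],[[0,0,1.5],[0,0,0]],[[0,0,0],[0,0,0]],[[0,0,0],[0,0,0]]])

```text
time_s: 18.77
eef_pos: [513.8, -17.8, 113.0]
ee_rot: [0.0, 0.75, -0.662, -0.0]
force: [-0.1, -0.0, -1.0]
grip_width: 0.121
```

Request:
play_rows(motion=[[[0,0,1],[0,0,0]],[[0,0,1],[0,0,0]],[[0,0,1],[0,0,0]],[[0,0,1],[0,0,0]],[[0,0,0],[0,0,0]],[[0,0,0],[0,0,0]]])

```text
time_s: 19.27
eef_pos: [513.9, -17.8, 109.3]
ee_rot: [-0.0, 0.75, -0.662, 0.0]
force: [-0.7, 0.2, 5.1]
grip_width: 0.125
```

Request:
play_rows(motion=[[[0,0,1],[0,0,0]],[[0,0,1],[0,0,0]],[[0,0,1],[0,0,0]],[[0,0,1],[0,0,0]],[[0,0,0],[0,0,0]],[[0,0,0],[0,0,0]]], squeeze=90)

```text
time_s: 19.77
eef_pos: [514.0, -17.8, 105.4]
ee_rot: [-0.0, 0.75, -0.662, 0.0]
force: [-0.8, 0.2, 6.0]
grip_width: 0.117
```

Request:
play_rows(motion=[[[0,0,0.5],[0,0,0]],[[0,0,0.5],[0,0,0]],[[0,0,0],[0,0,0]],[[0,0,0],[0,0,0]]])

```text
time_s: 20.1
eef_pos: [514.1, -17.9, 105.0]
ee_rot: [-0.0, 0.75, -0.662, 0.001]
force: [-3.0, 0.8, 12.2]
grip_width: 0.115
```

Request:
play_rows(motion=[[[0,0,0.4],[0,0,0]],[[0,0,0.4],[0,0,0]],[[0,0,0],[0,0,0]],[[0,0,0],[0,0,0]],[[0,0,0],[0,0,0]]])

```text
time_s: 20.52
eef_pos: [514.3, -17.9, 104.9]
ee_rot: [-0.0, 0.75, -0.662, 0.001]
force: [-4.5, 1.5, 18.8]
grip_width: 0.114
```

```bash
python3 - <<'E'
from h import *
s,im=snap('wrist','w_end.png'); C=cam('wrist',s); q=s['ee_rot']; R=Ro.from_quat([q[1],q[2],q[3],q[0]]).as_matrix()
print(s['time_s'],s['eef_pos'],s['force'],s['wrist_torque'],s['grip_width'],np.degrees(np.arctan2(R[1,0],R[0,0])))
g=cv2.cvtColor(im,cv2.COLOR_RGB2GRAY); sub=(g[230:310,254:304]>190).astype(np.uint8)
n,l,st,ce=cv2.connectedComponentsWithStats(sub)
for i in range(1,n):
    if st[i,4]>60: print(st[i]+[254,230,0,0,0])
_,t=snap('scene','end_scene.png'); _,p=snap('top','end_top.png')
A=cv2.resize(im[:,:,::-1],(400,300)); B=cv2.resize(t[150:255,215:355,::-1],(400,300),interpolation=cv2.INTER_CUBIC); D=cv2.resize(t[:,:,::-1],(400,300)); E=cv2.resize(p[:,:,::-1],(400,300))
cv2.imwrite('pics/end.png',np.vstack([np.hstack([A,B]),np.hstack([D,E])]))
E
```

```text
20.5167 [514.27322345 -17.86951402 104.85959033] [-4.50829995  1.48982824 18.78288163] [ 0.17951765  0.92326715 -0.0500375 ] 0.11393041642795888 -82.88989101393278
```

View pics/end.png

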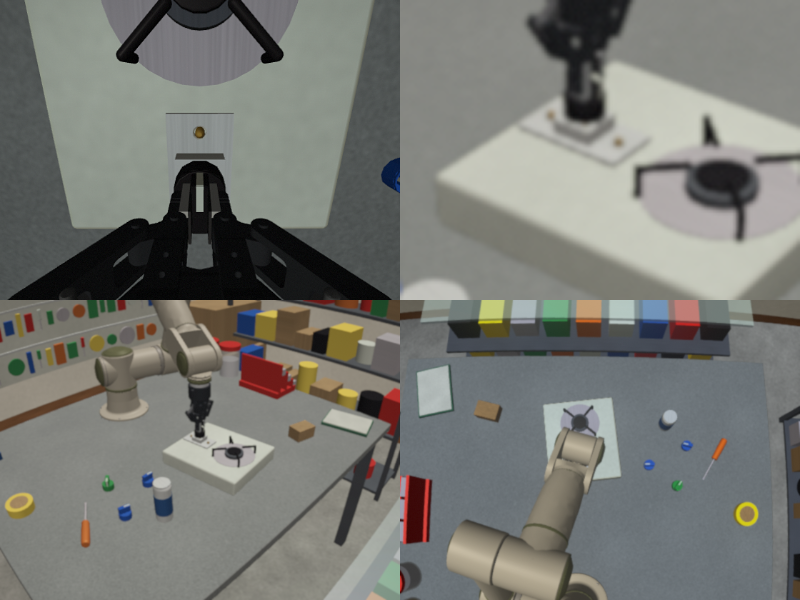

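```bash
python3 -c "
from rig import ctrl
print(ctrl.finish_job()); s=ctrl.sense(); print(s['time_s'],s['eef_pos'],s['force'])"
```

```text
the job is handed in; nothing more can be done
None
the job is handed in; nothing more can be done
```

I fitted the plate and knob, and handed the job in at about 20.6 s with the knob held pressed in.

- **Plate:** It was set over both brass pins and let go. The wrist picture after release showed both pins standing through their holes and the stem up through the collar. A firm stop at the expected height indicated it lies flush.
- **Knob:** I picked up the black one, turned its pointer towards the burner (tool yaw −82.9° against a stove yaw of about 7.1°) and slid it onto the stem with no side force.
- **Pressing in:** The spring engaged at about the expected height. After about 6 mm of travel the force rose steeply to 18.8 N, against about 8 N for the spring alone, so the stem is on its stop.
- **Bystanders:** In the last top and scene pictures the spray can, carton and screwdriver look to be where they started. I judged this by eye, not by measurement.

**Not confirmed:**
- In the last wrist picture the fingers shaded the white pointer, so my check found no white line. The pointer's direction rests on the in-hand measurement, within about 0.2° of the tool axis, and the tool's yaw.
- Seating depth comes from tool height and force, not from a direct view of the bore.

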